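# Shut the parts drawers, keep the coil's open

## Robot

A 6-joint arm with a two-finger parallel gripper is mounted at the origin on a cart in front of the work surface, level with it; the furniture and walls round the work are solid. World frame = base frame: x ahead of the robot, y to its left, z up, the work surface at z = 0. Lengths are in m, angles in rad, forces in N, time in s.
With the tool pointing down it reaches from about 0.35 to 0.85 m from the base axis. Payload 8.1 kg.
Tool frame: the origin (TCP) lies on the centre line of the jaws, within the pads' length; the fingertips stand 22 mm ahead of it and the grasp point (between the pads) lies 3 mm ahead of it (arm.tcp_to_tips is the distance from the TCP to the fingertips, in m); z points along the fingers, y is the line along which they close (so a half turn about z gives the same grasp; the last joint's range is limited). The gripper opens to 93 mm and grips with 3 to 60 N. Pads are 15 mm wide; open, the fingers measure 128 mm over their backs; the gripper's body (75 mm by 188 mm) begins 65 mm behind the grasp point.
Start: joints at [-0.085, 0.13, 1.488, -0, 1.523, -0.085], TCP at [0.6, 0, 0.241] pointing down, gripper open.
Joint ranges: [-2.96, 2.96], [-0.89, 2.26], [0.02, 2.5], [-1.34, 4.48], [0, 2.73], [-2.66, 2.66]. Speed limits (rad/s): [2.39, 2.39, 2.79, 3.14, 3.14, 3.14].

## Interface

Orientations are given as a unit quaternion [x, y, z, w].
In Python, from cell import monitor, optics, order, arm gives the robot as it stands. The module is installed in compiled form; this text tells all that it offers.
- The arm moves only by the tool send_rows, never from a script. Its argument "increments" is a list of rows, each a list of 3 entries, a list of its own where there are three numbers: the shift along the world's x, y, z scaled (see below), then the turn about the world's z scaled (see below), then the opening, from -1 (shut) to 1 (fully open), so that 0 is half open. In form: [[[dx, dy, dz], spin, jaw], ...]. A call has 1 to 10 rows; each row is the pose to reach, as a shift and turn from the pose commanded when the call began, turning the shorter way round; what a row does not reach only later rows make up. The controller multiplies each number of a shift by 250 mm and each number of a turn by 2 pi rad. A row lasts 1/8 s, in which the tool goes at most 62.5 mm and 10.7 degrees, less where a joint would pass 70% of its speed; a pose out of reach is approached as far as the arm can. A call with a number of a shift or a turn outside -1 to 1 is refused whole. A call with a gripper value outside its range is refused whole. The fingers move at their own pace and stop on an object; "squeeze" is the grip in N (left out, the last holds). Time passes only in rows, so rows that repeat a pose let the fingers close. It gives the time, the measured TCP pose, the force, the opening and the grip force at its end, in the units of the state.
- monitor.observe(): the state, without advancing time (a new reading comes with each control period).
- optics.get_image(name): name is "scene" or "side" or "wrist"; returns a dict with "image" (384x512x3 uint8, blue, green, red), "fx", "fy", "cx", "cy" (pixels), "R" (3x3) and "t" (3): a world point X has camera coordinates R X + t; the wrist camera has in their place "mount" (4x4, takes a point from camera to tool coordinates, whose origin is the TCP and whose axes are the flange's). Camera axes: x right, y down, z forward; pixel columns grow to the right and rows downward; lengths in m; the calibration is good to about 2 mm. The wrist camera is an equidistant fisheye: a pixel r from the principal point sees the ray r / f radians off the axis. A picture is of the moment at which its call begins: read the wrist's pose just before it. There is no depth.
- order.job_done(): hands the job in; it is judged then, once.
The state is a dict: "t": time; "q": joint angles; "joint_velocities": joint speeds; "tau": joint torques, N m; "tool_pos": TCP position; "tcp_rot": TCP orientation; "contact_force": force on the tool from outside, world axes, zero at the start; "moment": the same for the moment, N m; "width": finger opening in m; "grip_force": force on a finger pad.
Only numpy, scipy, OpenCV 4.12 (cv2) and the standard library are available. Lean on these libraries where they do the work, as an engineer would, in place of code of your own. Each camera call takes 0.05 s, during which the arm holds its last target. There are 200 camera calls.

## Task

Three drawers of the small-parts organiser are hanging open. With the fingertips, gently push fully home the two drawers that hold the flat display module and the small connector, and leave the drawer with the round ribbed coil standing open as it is. Only push: do not take anything out of the drawers or lift it, and leave the tape, screwdriver and mouse where they are.

Things in the scene. Friction and masses are not known exactly. Their poses are not given: they have to be found in the camera images.
- organiser: low grey small-parts organiser, fixed to the table: a case 105 mm deep (its x), 186 mm wide (its y), 64 mm high (a stacking rim 2 mm high round a top at 62 mm), with three drawers side by side. Origin: centre of the underside, on the table. Its front looks along its own -x; its +y is to the left as seen from the robot. The case front plane is at x = -52.5 mm; the drawers' centre lines are at y = +58 (left), 0 (middle) and -58 mm (right).
- drawer_left (a joint): opening of the left drawer in m: 0 is fully home (a firm stop), larger is further out, up to 0.085; all three start 0.050 to 0.072 open. Slides along the organiser's x with about 1.5 N of friction and stays where it is left.
- lip_left (a point): front centre of the left drawer's pull lip, 46 mm above the table. The lip is 36 mm wide, 6 mm thick and stands 8.5 mm out of the drawer front, a panel 54 mm wide from 8 to 56 mm above the table. The point moves with the drawer; with the drawer home it is 65 mm ahead of the organiser's origin (x = -65 mm in its frame, same y as the drawer's centre line). Push it along the organiser's +x to close. The drawer's side walls behind the panel reach 42 mm above the table.
- drawer_middle (a joint): opening of the middle drawer in m: 0 is fully home (a firm stop), larger is further out, up to 0.085; all three start 0.050 to 0.072 open. Slides along the organiser's x with about 1.5 N of friction and stays where it is left.
- lip_middle (a point): front centre of the middle drawer's pull lip, 46 mm above the table. The lip is 36 mm wide, 6 mm thick and stands 8.5 mm out of the drawer front, a panel 54 mm wide from 8 to 56 mm above the table. The point moves with the drawer; with the drawer home it is 65 mm ahead of the organiser's origin (x = -65 mm in its frame, same y as the drawer's centre line). Push it along the organiser's +x to close. The drawer's side walls behind the panel reach 42 mm above the table.
- drawer_right (a joint): opening of the right drawer in m: 0 is fully home (a firm stop), larger is further out, up to 0.085; all three start 0.050 to 0.072 open. Slides along the organiser's x with about 1.5 N of friction and stays where it is left.
- lip_right (a point): front centre of the right drawer's pull lip, 46 mm above the table. The lip is 36 mm wide, 6 mm thick and stands 8.5 mm out of the drawer front, a panel 54 mm wide from 8 to 56 mm above the table. The point moves with the drawer; with the drawer home it is 65 mm ahead of the organiser's origin (x = -65 mm in its frame, same y as the drawer's centre line). Push it along the organiser's +x to close. The drawer's side walls behind the panel reach 42 mm above the table.
- coil: ribbed coil, a round upright drum with vertical ribs and a pale disc on top, 36 mm across and 31 mm high, lying loose in one of the drawers (any of the three, one thing a drawer), on a floor 10 mm above the table. Origin: centre of its underside, z up.
- module: small white square-cornered module with a dark display face, low and flat, 34x36 mm and 11 mm high, lying loose in one of the drawers (any of the three, one thing a drawer), on a floor 10 mm above the table. Origin: centre of its underside, z up.
- plug: small block-shaped connector, 22x34 mm and 22 mm high, lying loose in one of the drawers (any of the three, one thing a drawer), on a floor 10 mm above the table. Origin: centre of its underside, z up.
- tape: small roll of clear tape lying flat on top of the organiser towards the back, 56 mm across, 18 mm high, bystander. Origin: centre of its underside.
- driver: yellow and black screwdriver, 175 mm long, 25 mm thick, lying on the table to the left in front of the organiser, bystander. Origin: underside, mid length; its x runs along it.
- mouse: black computer mouse, 108x60 mm, 38 mm high, on the table further left, bystander. Origin: centre of its underside.
- bench_supply: white box-shaped bench power supply, fixed, 160 mm deep (x), 217 mm wide (y), 126 mm high, standing to the left of the organiser; its right side is 0.1 to 0.2 m from the left drawer's centre line, so keep a wide gripper body clear of it. Origin: about the centre of its underside.

How it is judged:
At the end, for the whole second after the job is handed in: The two drawers holding the display module and the connector are within 4 mm of fully home with those things lying inside them; the drawer holding the coil is within 12 mm of where it stood at the start and more than 35 mm open, with the coil in it; the contents are at rest (((y of coil in the frame of organiser between 0.029 and 0.087 m and distance of lip_left from where it was at the start of the episode below 0.012 m and value of joint drawer_left above 0.035 m and value of joint each of drawer_middle, drawer_right below 0.004 m) or (y of coil in the frame of organiser between -0.029 and 0.029 m and distance of lip_middle from where it was at the start of the episode below 0.012 m and value of joint drawer_middle above 0.035 m and value of joint each of drawer_left, drawer_right below 0.004 m) or (y of coil in the frame of organiser between -0.087 and -0.029 m and distance of lip_right from where it was at the start of the episode below 0.012 m and value of joint drawer_right above 0.035 m and value of joint each of drawer_left, drawer_middle below 0.004 m)) and ((y of module in the frame of organiser between 0.029 and 0.087 m and value of joint drawer_left below 0.004 m) or (y of module in the frame of organiser between -0.029 and 0.029 m and value of joint drawer_middle below 0.004 m) or (y of module in the frame of organiser between -0.087 and -0.029 m and value of joint drawer_right below 0.004 m)) and ((y of plug in the frame of organiser between 0.029 and 0.087 m and value of joint drawer_left below 0.004 m) or (y of plug in the frame of organiser between -0.029 and 0.029 m and value of joint drawer_middle below 0.004 m) or (y of plug in the frame of organiser between -0.087 and -0.029 m and value of joint drawer_right below 0.004 m)) and z of each of coil, module, plug in the frame of organiser below 0.02 m and x of each of module, plug in the frame of organiser above -0.07 m and linear speed of each of coil, module, plug below 0.02 m/s); the robot touches nothing.
It fails at once if the coil's drawer is pushed or pulled more than 20 mm ((y of coil in the frame of organiser between 0.029 and 0.087 m and distance of lip_left from where it was at the start of the episode above 0.02 m) or (y of coil in the frame of organiser between -0.029 and 0.029 m and distance of lip_middle from where it was at the start of the episode above 0.02 m) or (y of coil in the frame of organiser between -0.087 and -0.029 m and distance of lip_right from where it was at the start of the episode above 0.02 m)).
It fails at once if something is lifted out of a drawer (more than 20 mm above the drawer floor) (z of any of coil, module, plug in the frame of organiser above 0.03 m).
It fails at once if a drawer is slammed (faster than 0.4 m/s) (velocity of joint any of drawer_left, drawer_middle, drawer_right below -0.4 m/s).
It fails at once if the tape, screwdriver or mouse is moved more than 20 mm (distance of any of tape, driver, mouse from where it was at the start of the episode above 0.02 m).
It also fails if it takes over 40 s, if anything falls off the work surface, if the arm or the gripper's body presses on something with over 40 N, if the wrist force passes 120 N, or if a joint passes its speed limit or range.

## Working session

There is one attempt and no reset: what is moved stays moved. The work goes in short steps, Python scripts to look and compute and a tool call to move; the robot and the scene stay as the last step left them, time stands still between calls to the robot, and variables do not carry over. Pictures are saved under pics/ and viewed, at most 10 in all, crops included, and the job is handed in when it is done.

Besides the shell and the picture viewer there is one more tool, called after "Emit:" as name([rows], argument=value, ...), one row to a line, values as JSON. send_rows: Moves the arm, as the interface text tells. Shifts and turns lie within -1 to 1; 1 stands for 250 mm of shift or 2 pi rad of turn. Its arguments: {"type":"object","properties":{"increments":{"type":"array","items":{"type":"array"}},"squeeze":{"type":"number"}},"required":["increments"]}

```bash
mkdir -p pics; python3 - <<'E'
from cell import monitor, optics
import cv2,numpy as np,pickle
s=monitor.observe();print(s)
d={}
for n in("scene","side","wrist"):
    d[n]=optics.get_image(n);cv2.imwrite(f"pics/{n}0.png",d[n]["image"])
    print(n,{k:np.round(v,4).tolist() for k,v in d[n].items() if k!="image"})
pickle.dump((s,d),open("d0.pkl","wb"))
a=np.hstack([cv2.resize(d[n]["image"],(400,300)) for n in("scene","side")])
cv2.imwrite("pics/ss.png",a)
E
```

```text
{'t': 0.0, 'q': array([-8.54307673e-02,  1.31135210e-01,  1.48927616e+00, -2.04652221e-05,
        1.52298051e+00, -8.54219440e-02]), 'joint_velocities': array([ 2.09790933e-04,  7.85715001e-04,  4.91078020e-05, -8.87450248e-04,
        1.14010599e-03,  7.20210911e-05]), 'tau': array([-1.61290725e-03, -5.59853125e+01, -4.91755986e+01,  7.67333270e-02,
        3.59135563e-02, -2.97389461e-04]), 'tool_pos': array([5.99477635e-01, 4.13240314e-05, 2.39604620e-01]), 'tcp_rot': array([ 7.07109262e-01,  7.07103728e-01, -5.87345281e-04, -6.81495322e-04]), 'contact_force': array([-0.9338703 , -0.44814463, -0.22580902]), 'moment': array([-0.01515448, -0.02978594,  0.03413861]), 'grip_force': 0.0, 'width': 0.09289287204555167}
scene {'fx': 366.1549, 'fy': 366.1549, 'cx': 255.4155, 'cy': 187.5637, 'R': [[-0.8137, -0.5812, 0.0021], [-0.2505, 0.3475, -0.9036], [0.5245, -0.7358, -0.4283]], 't': [0.3939, 0.1684, 0.7284]}
side {'fx': 359.8083, 'fy': 359.8083, 'cx': 259.3556, 'cy': 193.6557, 'R': [[0.9972, -0.0744, 0.0029], [-0.0467, -0.6559, -0.7534], [0.058, 0.7511, -0.6576]], 't': [-0.4786, 0.1129, 0.8586]}
wrist {'fx': 297.3186, 'fy': 297.3186, 'cx': 258.1471, 'cy': 193.4045, 'mount': [[-0.0002, -0.9643, -0.2648, 0.0727], [1.0, -0.0005, 0.0011, 0.0001], [-0.0012, -0.2648, 0.9643, -0.1435], [0.0, 0.0, 0.0, 1.0]]}
```

View pics/scene0.png

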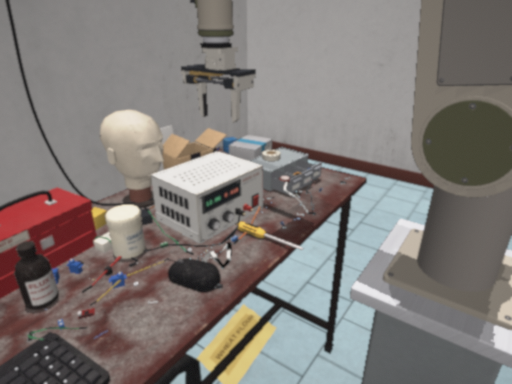

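View pics/wrist0.png

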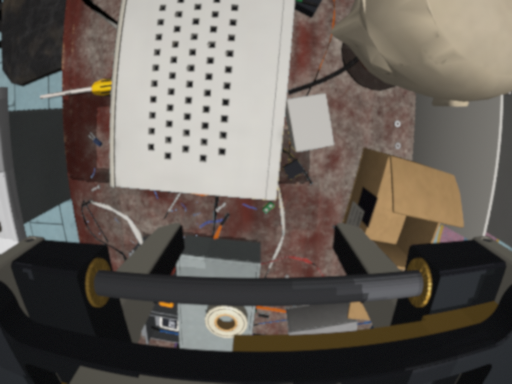

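View pics/side0.png

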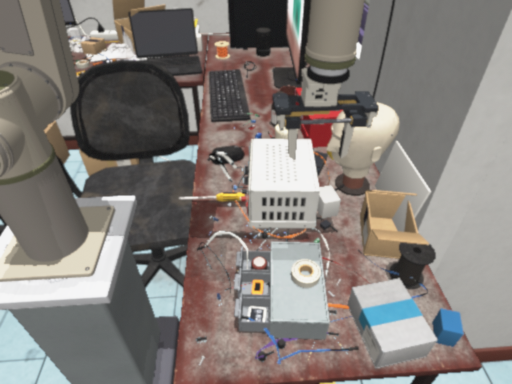

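The scene and wrist views only partly show the organiser. The side view shows it at u 237–328, v 242–336, with the contents at about (259,262), (258,287) and (258,313). I'll enlarge that part.

```bash
python3 - <<'E'
import cv2,pickle
s,d=pickle.load(open("d0.pkl","rb"))
c=d["side"]["image"][230:345,225:345]
cv2.imwrite("pics/crop.png",cv2.resize(c,None,fx=5,fy=5,interpolation=cv2.INTER_CUBIC))
E
```

```text
(no output)
```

View pics/crop.png

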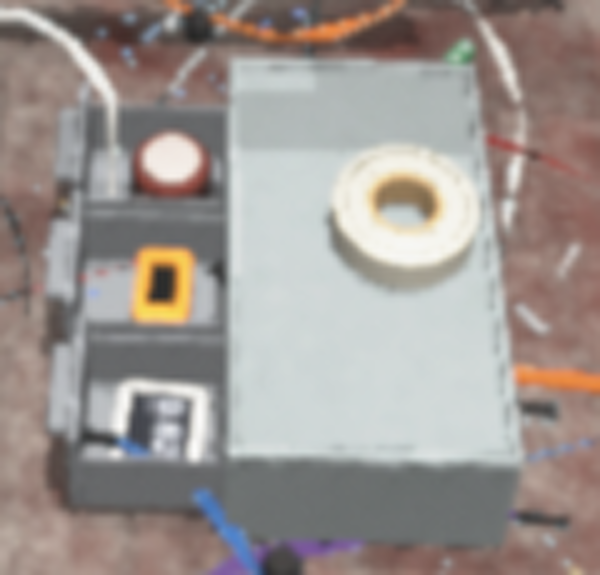

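The crop shows the coil (round, pale disc) in the left drawer at crop (172,160), the orange-rimmed connector in the middle at (163,285), and the module (white, dark face) in the right at (160,420). I'll push the middle and right drawers.

```bash
cat > h.py <<'E'
import numpy as np,cv2
def ray(c,uv):
    R=np.array(c["R"]);t=np.array(c["t"])
    v=R.T@np.array([(uv[0]-c["cx"])/c["fx"],(uv[1]-c["cy"])/c["fy"],1])
    return -R.T@t,v/np.linalg.norm(v)
from scipy.spatial.transform import Rotation as Ro
def wray(c,s,uv):
    d=np.array([uv[0]-c["cx"],uv[1]-c["cy"]]);r=np.hypot(*d);a=r/c["fx"]
    v=np.r_[d/max(r,1e-9)*np.sin(a),np.cos(a)]
    M=np.array(c["mount"]);R=Ro.from_quat(s["tcp_rot"]).as_matrix()
    return s["tool_pos"]+R@M[:3,3],R@M[:3,:3]@v
def onz(r,z): o,v=r;return o+v*(z-o[2])/v[2]
def meet(r1,r2):
    A=np.c_[r1[1],-r2[1]];k=np.linalg.lstsq(A,r2[0]-r1[0],rcond=None)[0]
    p=r1[0]+r1[1]*k[0];q=r2[0]+r2[1]*k[1];return (p+q)/2,np.linalg.norm(p-q)
E
python3 - <<'E'
from h import *
import pickle
s,d=pickle.load(open("d0.pkl","rb"));c=d["side"]
f=lambda x,y,z:onz(ray(c,(225+(x+.5)/5-.5,230+(y+.5)/5-.5)),z).round(4)
for n,x,y,z in[("FL",230,60,.064),("BL",475,62,.064),("BR",520,460,.064),("FR",230,460,.064),
 ("lipLa",60,110,.049),("lipLb",55,180,.049),("lipMa",52,222,.049),("lipMb",48,297,.049),("lipRa",52,347,.049),("lipRb",50,437,.049),("panR bottom right",75,510,.008),
 ("tape",405,205,.08),("coil",172,160,.041),("plug",163,285,.032),("mod",162,420,.021)]: print(n,f(x,y,z))
for n,u,v in[("drvtip",182,198),("drvend",246,197)]: print(n,onz(ray(c,(u,v)),.012).round(3))
E
```

```text
FL [ 0.497  -0.0941  0.064 ]
BL [ 0.6021 -0.1028  0.064 ]
BR [ 0.5809 -0.2868  0.064 ]
FR [ 0.4788 -0.2794  0.064 ]
lipLa [ 0.4231 -0.104   0.049 ]
lipLb [ 0.42  -0.141  0.049]
lipMa [ 0.4183 -0.162   0.049 ]
lipMb [ 0.4159 -0.1974  0.049 ]
lipRa [ 0.4169 -0.2198  0.049 ]
lipRb [ 0.4153 -0.2572  0.049 ]
panR bottom right [ 0.4228 -0.2642  0.008 ]
tape [ 0.5557 -0.1868  0.08  ]
coil [ 0.4696 -0.1279  0.041 ]
plug [ 0.4618 -0.1836  0.032 ]
mod [ 0.4577 -0.2369  0.021 ]
drvtip [0.282 0.121 0.012]
drvend [0.453 0.113 0.012]
```

Case check: width 186 mm and depth 105 mm match. Yaw is about -0.10 and the centre is about (0.540,-0.191). The openings come out at 58 mm (middle) and 53 mm (right), both plausible. I'll shut the jaws and move in front, between the middle and right drawers, for a second view.

Emit:
send_rows([
  [[-0.2,-0.18,0],-0.004,-1],
  [[-0.4,-0.36,0],-0.008,-1],
  [[-0.6,-0.54,0],-0.012,-1],
  [[-0.78,-0.72,0],-0.016,-1],
  [[-0.9,-0.86,0],-0.016,-1],
  [[-0.9,-0.86,0],-0.016,-1],
  [[-0.9,-0.86,0],-0.016,-1],
  [[-0.9,-0.86,0],-0.016,-1],
], squeeze=20)

```text
t: 1.15
tool_pos: [0.3757, -0.214, 0.2405]
tcp_rot: [0.741, 0.671, 0.0, -0.0]
contact_force: [0.2, 0.2, 0.8]
width: 0.0182
grip_force: 0.0
```

```bash
python3 - <<'E'
from cell import monitor, optics
import cv2,pickle
s=monitor.observe();c=optics.get_image("wrist");pickle.dump((s,c),open("d1.pkl","wb"))
print(s["tool_pos"],s["tcp_rot"],s["width"],s["t"])
cv2.imwrite("pics/w1.png",cv2.resize(c["image"],(800,600)))
E
```

```text
[ 0.37574417 -0.21402965  0.24052333] [ 7.41121353e-01  6.71371048e-01  1.38394617e-04 -1.94868209e-04] 0.018211150927284103 1.15
```

View pics/w1.png

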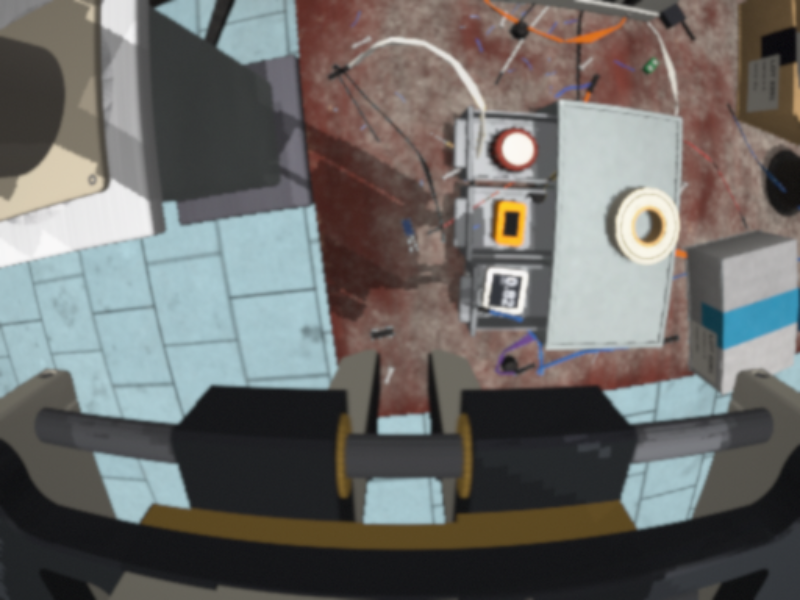

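The wrist view confirms the coil at (515,150), connector at (510,222) and module at (505,290). Next I'll triangulate the corners and lips with the side view.

```bash
python3 - <<'E'
from h import *
import pickle
_,d=pickle.load(open("d0.pkl","rb"));s,c=pickle.load(open("d1.pkl","rb"))
k=.64
for n,a,b in[("FL",(230,60),(558,100)),("BL",(475,62),(682,118)),("BR",(520,460),(662,348)),("FR",(230,460),(547,348)),
 ("lipL",(57,145),(455,144)),("lipM",(50,259),(455,221)),("lipR",(51,392),(460,302)),("plug",(163,285),(511,222)),("mod",(162,420),(506,290)),("coil",(172,160),(516,149))]:
    r1=ray(d["side"],(225+(a[0]+.5)/5-.5,230+(a[1]+.5)/5-.5));r2=wray(c,s,((b[0]+.5)*k-.5,(b[1]+.5)*k-.5))
    p,e=meet(r1,r2);print(n,p.round(4),round(e,4),"wrist at z.049",onz(r2,.049).round(4))
E
```

```text
FL [ 0.4974 -0.093   0.0629] 0.0004 wrist at z.049 [ 0.5025 -0.0908  0.049 ]
BL [ 0.6015 -0.104   0.0652] 0.0005 wrist at z.049 [ 0.6124 -0.1022  0.049 ]
BR [ 0.5809 -0.2879  0.0668] 0.0015 wrist at z.049 [ 0.5929 -0.296   0.049 ]
FR [ 0.48   -0.2772  0.0607] 0.0018 wrist at z.049 [ 0.4844 -0.282   0.049 ]
lipL [ 0.4219 -0.1203  0.0461] 0.0014 wrist at z.049 [ 0.4223 -0.1204  0.049 ]
lipM [ 0.4174 -0.1766  0.0446] 0.0009 wrist at z.049 [ 0.4173 -0.1761  0.049 ]
lipR [ 0.4164 -0.2376  0.0471] 0.0007 wrist at z.049 [ 0.4165 -0.237   0.049 ]
plug [ 0.4624 -0.1823  0.0304] 0.0011 wrist at z.049 [ 0.4588 -0.1801  0.049 ]
mod [ 0.4576 -0.2381  0.023 ] 0.0 wrist at z.049 [ 0.4522 -0.2311  0.049 ]
coil [ 0.4695 -0.1261  0.0386] 0.0005 wrist at z.049 [ 0.4666 -0.1267  0.049 ]
```

Two-view heights agree with the text: rim 0.061–0.067, lips 0.045–0.047. I'll descend in front of the right lip.

Emit:
send_rows([
  [[-0.01,-0.04,-0.2],0,-1],
  [[-0.01,-0.076,-0.4],0,-1],
  [[-0.01,-0.076,-0.6],0,-1],
  [[-0.01,-0.076,-0.74],0,-1],
  [[-0.01,-0.076,-0.74],0,-1],
  [[-0.01,-0.076,-0.74],0,-1],
])

```text
t: 1.95
tool_pos: [0.3737, -0.234, 0.057]
tcp_rot: [0.741, 0.671, 0.0, 0.001]
contact_force: [0.5, -0.9, 0.7]
width: 0.0006
grip_force: 0.0
```

Emit:
send_rows([
  [[0.04,-0.004,0],0,-1],
  [[0.08,-0.008,0],0,-1],
  [[0.11,-0.011,0],0,-1],
  [[0.14,-0.014,0],0,-1],
  [[0.17,-0.017,0],0,-1],
  [[0.2,-0.02,0],0,-1],
  [[0.23,-0.023,0],0,-1],
  [[0.26,-0.026,0],0,-1],
  [[0.28,-0.028,0],0,-1],
  [[0.28,-0.028,0],0,-1],
])

```text
t: 3.2
tool_pos: [0.443, -0.2409, 0.0556]
tcp_rot: [0.742, 0.671, 0.0, 0.0]
contact_force: [-0.0, 0.4, -0.4]
width: 0.0001
grip_force: 0.0
```

Emit:
send_rows([
  [[0.012,-0.001,0],0,-1],
  [[0.024,-0.002,0],0,-1],
  [[0.036,-0.004,0],0,-1],
  [[0.036,-0.004,0],0,-1],
])

```text
t: 3.7
tool_pos: [0.4518, -0.242, 0.0556]
tcp_rot: [0.742, 0.671, 0.0, 0.0]
contact_force: [-0.5, 0.3, -0.6]
width: 0.0005
grip_force: 0.1
```

```bash
python3 - <<'E'
from cell import optics
import cv2
c=optics.get_image("side")["image"][225:350,215:345]
cv2.imwrite("pics/c2.png",cv2.resize(c,None,fx=4.5,fy=4.5,interpolation=cv2.INTER_CUBIC))
E
```

```text
(no output)
```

View pics/c2.png

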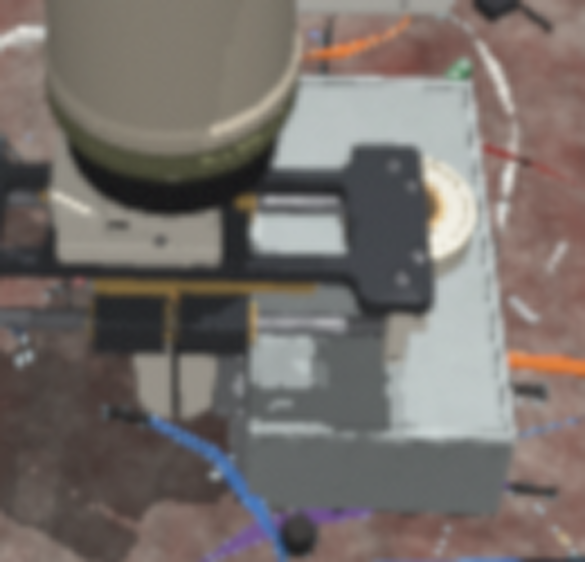

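The view shows the right drawer following the fingertips, with its front near (240,400) and almost home. The gripper body is clear above the tape. I'll continue in small steps until the stop.

Emit:
send_rows([
  [[0.006,-0.001,0],0,-1],
  [[0.012,-0.001,0],0,-1],
  [[0.012,-0.001,0],0,-1],
])

```text
t: 4.12
tool_pos: [0.4543, -0.2423, 0.0556]
tcp_rot: [0.742, 0.671, -0.0, -0.0]
contact_force: [-4.3, -0.1, 2.2]
width: 0.0004
grip_force: 1.8
```

Emit:
send_rows([
  [[0.006,-0.001,0],0,-1],
  [[0.012,-0.001,0],0,-1],
  [[0.012,-0.001,0],0,-1],
])

```text
t: 4.5
tool_pos: [0.4546, -0.2423, 0.0555]
tcp_rot: [0.742, 0.671, -0.002, -0.003]
contact_force: [-18.5, 1.6, 15.0]
width: 0.0004
grip_force: 10.3
```

Firm stop at 18 N, so the right drawer is home. I'll retreat and shift sideways in front of the middle lip.

Emit:
send_rows([
  [[-0.1,0.01,0],0,-1],
  [[-0.22,0.022,0],0,-1],
  [[-0.33,0.033,0],0,-1],
  [[-0.33,0.033,0],0,-1],
  [[-0.33,0.15,0],0,-1],
  [[-0.33,0.272,0],0,-1],
  [[-0.33,0.272,0],0,-1],
  [[-0.33,0.272,0],0,-1],
])

```text
t: 5.5
tool_pos: [0.3761, -0.1751, 0.0562]
tcp_rot: [0.741, 0.671, 0.0, 0.001]
contact_force: [-0.2, -0.4, -0.0]
width: 0.0006
grip_force: 0.0
```

Emit:
send_rows([
  [[0.04,-0.004,0],0,-1],
  [[0.08,-0.008,0],0,-1],
  [[0.11,-0.011,0],0,-1],
  [[0.14,-0.014,0],0,-1],
  [[0.17,-0.017,0],0,-1],
  [[0.2,-0.02,0],0,-1],
  [[0.23,-0.023,0],0,-1],
  [[0.26,-0.026,0],0,-1],
  [[0.29,-0.029,0],0,-1],
  [[0.29,-0.029,0],0,-1],
])

```text
t: 6.75
tool_pos: [0.4483, -0.1817, 0.0558]
tcp_rot: [0.742, 0.671, 0.0, 0.0]
contact_force: [0.2, -0.5, -0.1]
width: 0.0002
grip_force: 0.0
```

Middle home is expected at about 0.4546+0.0058 = 0.460.

Emit:
send_rows([
  [[0.012,-0.001,0],0,-1],
  [[0.024,-0.002,0],0,-1],
  [[0.036,-0.004,0],0,-1],
  [[0.044,-0.004,0],0,-1],
  [[0.05,-0.005,0],0,-1],
  [[0.05,-0.005,0],0,-1],
])

```text
t: 7.5
tool_pos: [0.4602, -0.183, 0.0556]
tcp_rot: [0.742, 0.671, 0.0, 0.0]
contact_force: [-0.5, 0.5, 0.5]
width: 0.0002
grip_force: 0.2
```

Emit:
send_rows([
  [[0.006,-0.001,0],0,-1],
  [[0.012,-0.001,0],0,-1],
  [[0.018,-0.002,0],0,-1],
  [[0.018,-0.002,0],0,-1],
])

```text
t: 8.0
tool_pos: [0.4609, -0.1831, 0.0554]
tcp_rot: [0.742, 0.671, -0.003, -0.003]
contact_force: [-23.1, 3.3, 21.0]
width: 0.0004
grip_force: 12.3
```

Firm stop again, where expected. I'll retreat, raise and check.

Emit:
send_rows([
  [[-0.1,0.01,0],0,-1],
  [[-0.22,0.022,0],0,-1],
  [[-0.34,0.033,0],0,-1],
  [[-0.36,0.033,0.1],0,-1],
  [[-0.36,0.033,0.3],0,-1],
  [[-0.36,0.033,0.5],0,-1],
  [[-0.36,0.033,0.72],0,-1],
  [[-0.36,0.033,0.72],0,-1],
  [[-0.36,0.033,0.72],0,-1],
])

```text
t: 9.12
tool_pos: [0.3746, -0.1753, 0.2353]
tcp_rot: [0.742, 0.671, 0.0, 0.0]
contact_force: [0.1, -0.1, -1.2]
width: 0.0007
grip_force: 0.0
```

```bash
python3 - <<'E'
from cell import optics
import cv2
c=optics.get_image("side")["image"][180:350,180:345]
cv2.imwrite("pics/c3.png",cv2.resize(c,None,fx=3.5,fy=3.5,interpolation=cv2.INTER_CUBIC))
E
```

```text
(no output)
```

View pics/c3.png

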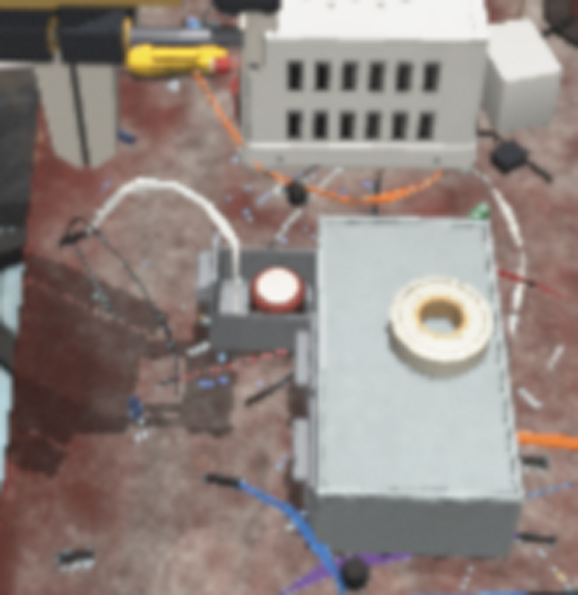

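The middle and right drawers are home (lips at (303,355) and (301,450)). The left drawer with the coil at (278,290) is still open, the tape is in place, and the arm is clear.

```bash
python3 -c "
from cell import order
print(order.job_done())"
```

```text
the job is handed in; nothing more can be done
None
```

I pushed the connector drawer (middle) and the display module drawer (right) home to their stops, left the coil drawer (left) standing open as it was, and handed the job in; no verdict came back.

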